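# Load the sample vial and hold the lamp shutter open

## Task

Stand the red-capped vial (the one with the yellow sample) fully down in the well of the exposure station and let go of it, leaving the other vials where they stand. Only when it is in the well, press the station's red spring-loaded dead-man lever down to half travel, where the lever is level and its white pointer is at the green mark, and keep it there steadily for at least 3 seconds; never squeeze it right through to the bottom. Finish while still holding the lever level: do not release it.

Things in the scene. Friction and masses are not known exactly. Their poses are not given: they have to be found in the camera images.
- vial_4_mid (a point): Centre, half-way up, of the vial to load: upright glass vial with a red screw cap and yellow sample, loose, about 20 g. Body diameter 26 mm, 41 mm tall; cap diameter 22 mm, the top 12 mm; 53 mm tall in all, so its centre is 26.5 mm above its underside and the cap's centre 20.5 mm above this point. z up along the vial. Grasp it by the cap from above.
- vial_4: The same red-capped vial; origin at the centre of its underside, z up.
- vial_1_mid (a point): Centre, half-way up, of a vial with black cap and orange sample (same size as the red-capped one). Not to be moved.
- vial_2_mid (a point): Centre, half-way up, of a vial with white cap and orange sample (same size). Not to be moved.
- vial_3_mid (a point): Centre, half-way up, of a vial with black cap and teal sample (same size). Not to be moved.
- station: Exposure station, fixed: grey plate 190 x 220 x 10 mm with a blue vial block on its left, a white lamp head behind it (90 mm wide, top 82 mm above the desk, face 68 mm beyond the well's centre) and the red lever on its right. Origin under the plate, 10 mm nearer the robot than its centre; x to the back, y to the left, z up. Turned about z by up to 0.25 rad.
- well (a point): Centre of the mouth of the round vial well, 34 mm above the desk, in the top of the blue block (56 x 56 mm). Well diameter 30 mm, depth 18 mm (its floor is 16 mm above the desk). A seated vial's cap centre is 63 mm above the desk. At station x -10, y +55 mm. Axes as the station.
- vial_seat (a point): Where the centre (half-way up) of a fully seated vial is: on the well's axis, 42.5 mm above the desk.
- lever_pivot (a point): Pivot of the lever, 60 mm above the desk, at station x +40, y -50 mm. The lever runs from here toward station -x (toward the robot). Axes as the station. A white pointer sticks out to the right of the lever's pad toward an upright index post (44 mm right of the lever's centre line, top 94 mm above the desk) with a green band at the level position, grey above and red below.
- lever_pad (a point): Centre of the top face of the red pad (42 mm along the lever, 36 mm wide, 14 mm thick) on the lever's end, 95 mm from the pivot and 7 mm above the lever's centre line; moves with the lever. Released, the lever slants up 0.35 rad toward the robot; when it is level this point is at station x -55, y -50 mm and 67 mm above the desk. Press the pad from above.
- lever (a joint): Lever angle in rad: 0 released (slanting up), 0.35 level (half travel, shutter open), 0.70 squeezed through (stop). A spring returns it to 0 when let go; pressing at the pad takes about 3 N to start, 6 N at level, 9 N at the bottom.
Mind the look-alikes: they are no part of the job. Leave any blue, pink or purple look-alike of the vial_4 alone.

How it is judged (in metres and radians):
On the way, in this order (a step that is already met when the one before it is completed fails the run):
1. the red-capped vial stands fully down in the well and is let go (distance between vial_4_mid and vial_seat below 0.007 m and angle between vial_4_mid's own z axis and vertical below 0.15 rad and contact force between the fingers and vial_4 below 0.1 N), for 0.2 s.
2. the robot keeps the lever level (0.28 to 0.42 rad) for 3 s (value of joint lever between 0.28 and 0.42 rad and contact force between any of the fingers, the arm and station above 1 N), for 3 s.
At the end, for the whole second after the job is handed in: The red-capped vial stands in the well (centre within 7 mm of the seated position, tilted less than 0.15 rad), released; the robot is still pressing the lever and keeps it within 0.07 rad of level (joint 0.28 to 0.42 rad); the other three vials are within 30 mm of where they stood (all of step 1 and all of step 2 and distance of each of vial_1_mid, vial_2_mid, vial_3_mid from where it was at the start of the episode below 0.03 m); the arm keeps its last pose, push and grip.
It fails at once if the lever is squeezed through (beyond 0.6 rad) (value of joint lever above 0.6 rad).
It fails at once if the lever is pressed (beyond 0.15 rad) while the red-capped vial is not in the well (value of joint lever above 0.15 rad and distance between vial_4_mid and vial_seat above 0.012 m).
It fails at once if another vial is moved more than 30 mm (distance of any of vial_1_mid, vial_2_mid, vial_3_mid from where it was at the start of the episode above 0.03 m).
It also fails if it takes over 51 s, if anything falls off the work surface, if the arm or the gripper's body presses on something with over 40 N, if the wrist force passes 120 N, or if a joint passes its speed limit or range.

## Robot

A 7-joint arm with a two-finger parallel gripper is mounted at the origin on a cart in front of the work surface, level with it; the furniture and walls round the work are solid. World frame = base frame: x ahead of the robot, y to its left, z up, the work surface at z = 0. Lengths are in m, angles in degrees, forces in N, time in s.
With the tool pointing down it reaches from about 0.4 to 0.85 m from the base axis. Payload 10.4 kg.
Tool frame: the origin (TCP) lies on the centre line of the jaws, within the pads' length; the fingertips stand robot.finger_overhang ahead of it and the grasp point (between the pads) lies 3 mm ahead of it (robot.finger_overhang is the distance from the TCP to the fingertips, in m); z points along the fingers, y is the line along which they close (so a half turn about z gives the same grasp; the last joint's range is limited). The gripper opens to 85 mm and grips with 20 to 120 N. Pads are 22 mm wide; open, the fingers measure 114 mm over their backs; the gripper's body (76 mm by 85 mm) begins 54 mm behind the grasp point. The pads swing forward as they close: fully open they stand 13 mm farther back than shut.
Start: joints at [-70.623, 19.034, -3.707, 83.658, 1.238, 77.344, -5.071], TCP at [0.221, 0.585, 0.253] pointing down, gripper open.
Joint ranges: [-148.97, 148.97], [-28.65, 121.19], [-84.17, 76.75], [9.2, 138.47], [-72.65, 252.65], [3.7, 117.97], [-149.18, 149.18]. Speed limits (degrees/s): [127.2, 127.2, 159.86, 159.86, 180, 180, 180].

## Interface

Orientations are given as [roll, pitch, yaw] about the fixed x, y, z axes, in that order (R = Rz(yaw) Ry(pitch) Rx(roll)).
In Python, from cell import robot gives the robot as it stands. The module is installed in compiled form; this text tells all that it offers.
- The arm moves only by the tool move_arm, never from a script. Its argument "motion" is one flat list of numbers, 7 for each row, row after row: the shift along the world's x, y, z in mm, then the turn, a rotation vector about the world's x, y, z in degrees, then the finger opening in mm, from 0 to 85.4. In form: [dx, dy, dz, wx, wy, wz, hand, dx, dy, dz, wx, wy, wz, hand, ...]. A call has 1 to 20 rows; each row shifts and turns the commanded pose from where the row before left it; what a row does not reach is not made up. A row lasts 1/8 s, in which the tool goes at most 62.5 mm and 10.7 degrees, less where a joint would pass 70% of its speed; a pose out of reach is approached as far as the arm can. A call with a gripper value outside its range is refused whole. The fingers move at their own pace and stop on an object; "force" is the grip in N (left out, the last holds). Time passes only in rows, so rows that do not move let the fingers close. It gives the time, the measured TCP pose, the force, the opening and the grip force at its end, in the units of the state.
- robot.observe(): the state, without advancing time (a new reading comes with each control period).
- robot.camera(name): name is "side" or "top" or "wrist"; returns a dict with "frame" (400x640x3 uint8, blue, green, red), "camera_matrix" (3x3 intrinsics, pixels), "T" (4x4, takes a point from camera to world coordinates); the wrist camera has in their place "tool_from_camera" (4x4, takes a point from camera to tool coordinates, whose origin is the TCP and whose axes are the flange's). Camera axes: x right, y down, z forward; pixel columns grow to the right and rows downward; lengths in m; the calibration is good to about 2 mm. A picture is of the moment at which its call begins: read the wrist's pose just before it. There is no depth.
- robot.close_job(): hands the job in; it is judged then, once.
The state is a dict: "clock": time; "q": joint angles; "qd": joint speeds; "tau": joint torques, N m; "position": TCP position; "tool_rot": TCP orientation; "wrist_force": force on the tool from outside, world axes, zero at the start; "ft_torque": the same for the moment, N m; "width": finger opening in m; "grasp_force": force on a finger pad.
Only numpy, scipy, OpenCV 4.12 (cv2) and the standard library are available. Lean on these libraries where they do the work, as an engineer would, in place of code of your own. Each camera call takes 0.05 s, during which the arm holds its last target. There are 200 camera calls.

## Working session

There is one attempt and no reset: what is moved stays moved. The work goes in short steps, Python scripts to look and compute and a tool call to move; the robot and the scene stay as the last step left them, time stands still between calls to the robot, and variables do not carry over. Pictures are saved under pics/ and viewed, at most 10 in all, crops included, and the job is handed in when it is done.

Besides the shell and the picture viewer there is one more tool, called after "Request:" as a command line: name --argument value ..., lists and objects as JSON in quotes. move_arm: Moves the arm, as the interface text tells. Its arguments: {"type":"object","properties":{"motion":{"type":"array","items":{"type":"number"}},"force":{"type":"number"}},"required":["motion"]}

```bash
mkdir -p pics; cat > h.py <<'E'
from cell import robot
import cv2, numpy as np, json
def snap(n,f):
    s=robot.observe(); c=robot.camera(n); cv2.imwrite('pics/'+f+'.png',c['frame'])
    np.savez(f+'.npz',K=c['camera_matrix'],T=c.get('T',c.get('tool_from_camera')),p=s['position'])
    return s,c
def ray(f,u,v,z):
    d=np.load(f+'.npz');K,T=d['K'],d['T']
    r=T[:3,:3]@np.linalg.inv(K)@[u,v,1];o=T[:3,3]
    return o+r*(z-o[2])/r[2]
def proj(f,P):
    d=np.load(f+'.npz');p=np.linalg.inv(d['T'])@[*P,1];q=d['K']@p[:3];return q[:2]/q[2]
E
python3 - <<'E'
from h import *
s,c=snap('top','top0'); snap('side','side0')
print({k:np.round(v,3) for k,v in s.items()}, getattr(robot,'finger_overhang',None)); print(c['T'])
E
```

```text
{'clock': np.float64(0.0), 'q': array([-70.623,  19.072,  -3.708,  83.706,   1.236,  77.345,  -5.07 ]), 'qd': array([ 0.043, -0.015, -0.036,  0.051,  0.048,  0.008,  0.138]), 'tau': array([ 0.0000e+00, -6.2545e+01,  4.9000e-02, -3.9162e+01,  1.6000e-02,
        1.0000e-02, -0.0000e+00]), 'position': array([0.22 , 0.584, 0.253]), 'tool_rot': array([-1.79916e+02,  2.00000e-03,  1.59331e+02]), 'wrist_force': array([-0.072,  0.035,  0.569]), 'ft_torque': array([-0.04 , -0.072, -0.023]), 'grasp_force': np.float64(0.0), 'width': np.float64(0.086)} 0.022
[[ 0.00493341 -0.98298732  0.18360718  0.34123336]
 [-0.99997802 -0.00566267 -0.00344779  0.07737484]
 [ 0.00442884 -0.18358614 -0.98299365  1.05615537]
 [ 0.          0.          0.          1.        ]]
```

View pics/top0.png

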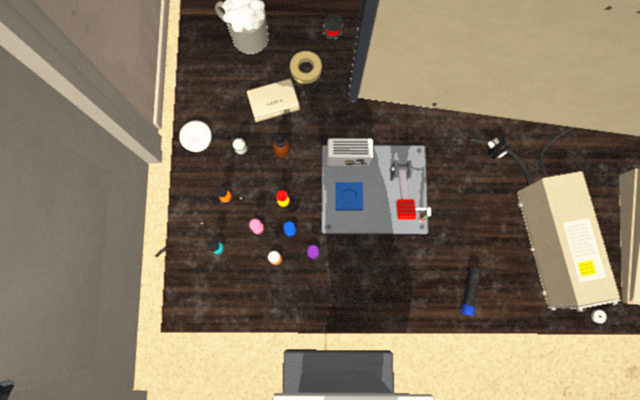

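View pics/side0.png

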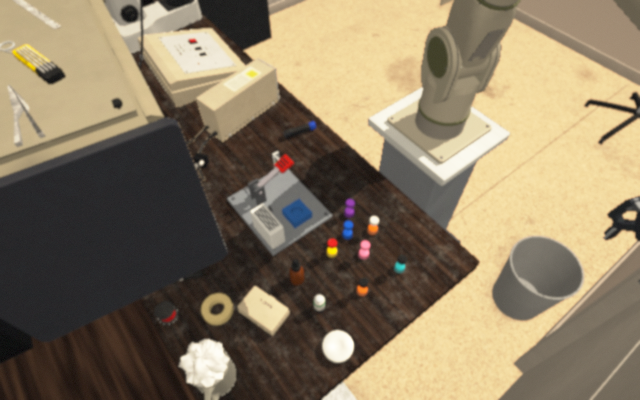

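The one that fits is the red cap with yellow body at top (283,198) and side (332,247). The blue (290,228), pink (256,227) and purple (313,252) ones are look-alikes, and the dark object with red at (333,27) is not a vial. I'll confirm in an enlarged crop.

```bash
python3 - <<'E'
from h import *
a=cv2.imread('pics/top0.png')[130:270,240:440]
cv2.imwrite('pics/c1.png',cv2.resize(a,None,fx=4,fy=4,interpolation=cv2.INTER_CUBIC))
E
```

```text
(no output)
```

View pics/c1.png

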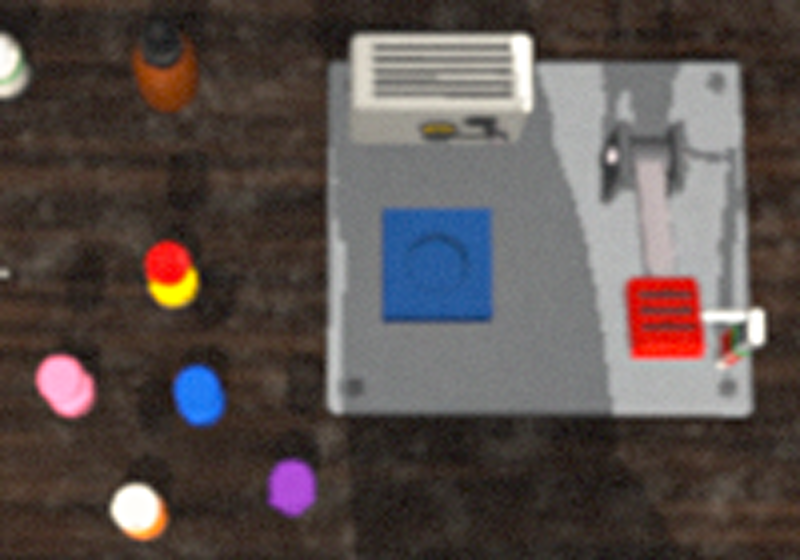

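The crop confirms the red cap (crop 168,263; full image 282,196) over the yellow body. The well is at crop (437,263). Next I'll compute positions.

```bash
python3 - <<'E'
from h import *
f=lambda x,y,z:ray('top0',240+(x-1.5)/4,130+(y-1.5)/4,z)
print('cap',f(168,262,.053))
P=[f(*c,.01) for c in [(330,62),(742,62),(752,414),(328,414)]]
print('plate',np.round(P,4))
B=[f(*c,.034) for c in [(383,209),(491,209),(492,321),(384,321)]]
print('block',np.round(B,4),np.mean(B,0)); print('well',f(437,263,.034))
for e in [(0,1),(3,2)]:
  d=P[e[0]]-P[e[1]]; print(np.degrees(np.arctan2(-d[0],d[1])))
for e in [(3,0),(2,1)]:
  d=P[e[1]]-P[e[0]]; print(np.degrees(np.arctan2(d[1],d[0])))
print('pad', f(665,318,.1))
print('others',[np.round(f(*c),3) for c in [(160,45,.05),(55,380,.05),(200,392,.05),(292,485,.05),(135,508,.053)]])
E
```

```text
cap [0.54094128 0.14295561 0.053     ]
plate [[ 0.6591  0.061   0.01  ]
 [ 0.6605 -0.1597  0.01  ]
 [ 0.4709 -0.1584  0.01  ]
 [ 0.4697  0.0615  0.01  ]]
block [[ 0.5732  0.0338  0.034 ]
 [ 0.5736 -0.0219  0.034 ]
 [ 0.515  -0.0217  0.034 ]
 [ 0.5147  0.0334  0.034 ]] [0.54410956 0.00589015 0.034     ]
well [0.54500343 0.0061426  0.034     ]
0.3597510209321306
0.3138068321883653
-0.15971414878725868
-0.41413313384287004
pad [ 0.50567429 -0.09808903  0.1       ]
others [array([0.656, 0.149, 0.05 ]), array([0.481, 0.199, 0.05 ]), array([0.475, 0.126, 0.05 ]), array([0.429, 0.08 , 0.05 ]), array([0.417, 0.157, 0.053])]
```

Request:
move_arm --motion '[20,-27.6,-3,0,0,1.3,85,20,-27.6,-3,0,0,1.3,85,20,-27.6,-3,0,0,1.3,85,20,-27.6,-3,0,0,1.3,85,20,-27.6,-3,0,0,1.3,60,20,-27.6,-3,0,0,1.3,60,20,-27.6,-3,0,0,1.3,60,20,-27.6,-3,0,0,1.3,60,20,-27.6,-3,0,0,1.3,60,20,-27.6,-3,0,0,1.3,60,20,-27.6,-3,0,0,1.3,60,20,-27.6,-3,0,0,1.3,60,20,-27.6,-3,0,0,1.3,60,20,-27.6,-3,0,0,1.3,60,20,-27.6,-3,0,0,1.3,60,20,-27.6,-3,0,0,1.3,60,0,0,0,0,0,0,60,0,0,0,0,0,0,60]'

```text
clock: 2.35
position: [0.5402, 0.1437, 0.205]
tool_rot: [180.0, -0.0, -179.9]
wrist_force: [-0.5, -0.6, 0.1]
width: 0.0599
grasp_force: 0.0
```

```bash
python3 - <<'E'
from h import *
from scipy.spatial.transform import Rotation as R
s,c=snap('wrist','w1'); print(s['position'],s['tool_rot'],s['width'],s['q'],s['wrist_force'])
T=np.eye(4);T[:3,:3]=R.from_euler('xyz',s['tool_rot'],degrees=True).as_matrix();T[:3,3]=s['position']
d=dict(np.load('w1.npz'));d['T']=T@d['T'];np.savez('w1.npz',**d)
for P in [(.541,.143,.053),(.545,.006,.034)]: print(proj('w1',P))
E
```

```text
[0.54019813 0.14371949 0.20503816] [ 1.79987632e+02 -4.53222520e-02 -1.79863788e+02] 0.05990492667399859 [-33.04813217  12.50904698  15.50079347  98.4366716   -3.56873342
  69.57155856  73.48734114] [-0.49953076 -0.60090209  0.11246527]
[314.19322655 190.94479722]
[174.31297096 189.10989731]
```

View pics/w1.png

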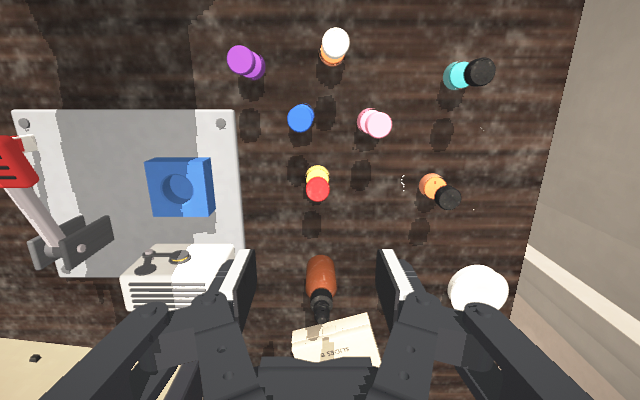

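The wrist view shows the red cap centre at (318,189) and the well mouth at (178,187).

```bash
python3 - <<'E'
from h import *
print(ray('w1',318,189,.053),ray('w1',178,187.5,.034), ray('w1',15,162,.1))
print([ray('w1',*c,.034) for c in [(146,160),(210,157),(215,216),(151,216)]])
E
```

```text
[0.53913728 0.14648519 0.053     ] [0.54335625 0.0098324  0.034     ] [ 0.50482562 -0.07709367  0.1       ]
[array([ 0.51621019, -0.01682756,  0.034     ]), array([0.51326431, 0.04424663, 0.034     ]), array([0.57318927, 0.04299856, 0.034     ]), array([ 0.57325421, -0.02144234,  0.034     ])]
```

Request:
move_arm --motion '[-0.5,1.5,-25,0,0,0,60,0,0,-25,0,0,0,60,0,0,-25,0,0,0,60,0,0,-25,0,0,0,60,0,0,-25,0,0,0,60,0,0,-20,0,0,0,60,0,0,-9,0,0,0,60,0,0,0,0,0,0,60,0,0,0,0,0,0,40,0,0,0,0,0,0,30,0,0,0,0,0,0,24,0,0,0,0,0,0,15,0,0,0,0,0,0,15,0,0,0,0,0,0,15,0,0,0,0,0,0,15]' --force 25

```text
clock: 4.28
position: [0.5406, 0.1449, 0.0521]
tool_rot: [180.0, 0.1, -179.9]
wrist_force: [-0.6, -0.6, 5.8]
width: 0.0234
grasp_force: 24.3
```

Request:
move_arm --motion '[0,0,10,0,0,0,15,0,0,20,0,0,0,15,0,0,20,0,0,0,15,0,0,20,0,0,0,15,0.4,-12,0,0,0,0,15,0.4,-20,0,0,0,0,15,0.4,-20,0,0,0,0,15,0.4,-20,0,0,0,0,15,0.4,-20,0,0,0,0,15,0.4,-20,0,0,0,0,15,0.4,-15,0,0,0,0,15,0.4,-10,0,0,0,0,15,0,0,0,0,0,0,15,0,0,0,0,0,0,15,0,0,0,0,0,0,15]'

```text
clock: 6.15
position: [0.5433, 0.0085, 0.1213]
tool_rot: [180.0, -0.0, -179.8]
wrist_force: [-0.0, 0.0, -0.2]
width: 0.023
grasp_force: 24.5
```

```bash
python3 - <<'E'
from h import *
from scipy.spatial.transform import Rotation as R
s,c=snap('wrist','w2'); print(s['position'],s['tool_rot'],s['width'],s['wrist_force'])
T=np.eye(4);T[:3,:3]=R.from_euler('xyz',s['tool_rot'],degrees=True).as_matrix();T[:3,3]=s['position']
d=dict(np.load('w2.npz'));d['T']=T@d['T'];np.savez('w2.npz',**d)
p=s['position']
for z in (-.023,-.05): print(proj('w2',p+[0,0,z]))
for P in [(.545,.006,.034),(.544,.008,.034)]: print(proj('w2',P))
snap('top','top2');snap('side','side2')
a=cv2.imread('pics/top2.png')[150:250,310:440]; b=cv2.imread('pics/side2.png')[140:260,220:350]
w=cv2.imread('pics/w2.png')
o=np.zeros((600,800,3),np.uint8); o[:300,:390]=cv2.resize(a,(390,300),interpolation=2); o[:300,400:725]=cv2.resize(b,(325,300),interpolation=2)
o[300:600,:]=cv2.resize(w[100:300,120:520],(800,400))[:300] if 0 else cv2.resize(w[120:270,120:520],(800,300))
cv2.imwrite('pics/m2.png',o)
E
```

```text
[0.54330608 0.00845887 0.12129628] [ 1.79983915e+02 -6.02288140e-03 -1.79805429e+02] 0.023028783436485616 [-0.00668781  0.00741834 -0.21620865]
[314.66397871 260.84419217]
[314.75994379 238.3618666 ]
[311.43766007 217.99726659]
[314.21654152 216.7086263 ]
```

View pics/m2.png

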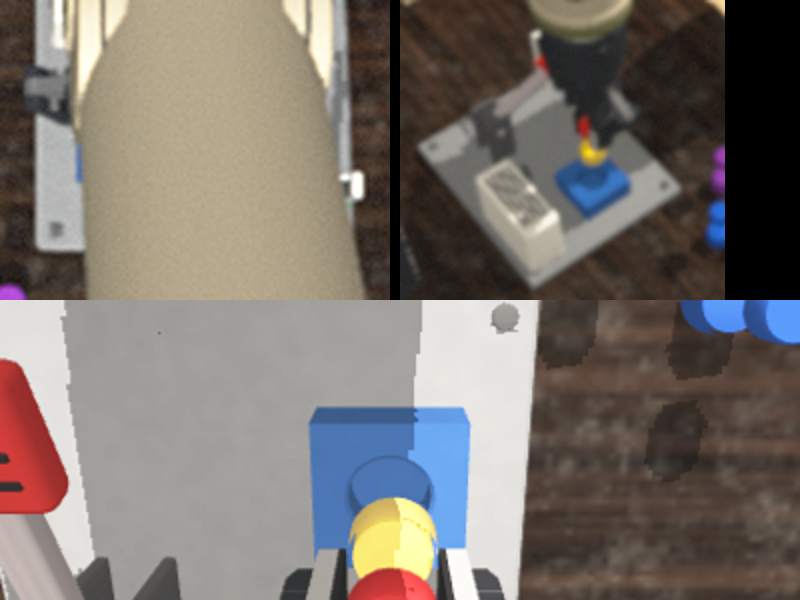

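Request:
move_arm --motion '[1.4,-0.7,-10,0,0,0,15,0,0,-12,0,0,0,15,0,0,-10,0,0,0,15,0,0,-3,0,0,0,15,0,0,-2,0,0,0,15,0,0,-2,0,0,0,15,0,0,-2,0,0,0,15,0,0,0,0,0,0,15,0,0,0,0,0,0,15]'

```text
clock: 7.42
position: [0.5448, 0.007, 0.0805]
tool_rot: [180.0, 0.0, -179.9]
wrist_force: [-0.1, 0.7, -0.1]
width: 0.0233
grasp_force: 24.5
```

Request:
move_arm --motion '[0,0,-3,0,0,0,15,0,0,-3,0,0,0,15,0,0,-3,0,0,0,15,0,0,-2,0,0,0,15,0,0,0,0,0,0,15,0,0,0,0,0,0,15]'

```text
clock: 8.18
position: [0.5448, 0.007, 0.0694]
tool_rot: [180.0, 0.0, -179.9]
wrist_force: [0.3, -1.2, -0.2]
width: 0.0231
grasp_force: 24.5
```

Request:
move_arm --motion '[0,0,-1,0,0,0,15,0,0,0,0,0,0,18,0,0,0,0,0,0,24,0,0,0,0,0,0,32,0,0,0,0,0,0,45,0,0,0,0,0,0,50,0,0,0,0,0,0,50,0,0,10,0,0,0,50,0,0,20,0,0,0,50,0,0,25,0,0,0,50,0,0,25,0,0,0,50,0,0,20,0,0,0,40,0,-20,0,0,0,0,0,0,-20,0,0,0,0,0,0,0,0,0,0,0,0,0,0,0,0,0,0,0]'

```text
clock: 10.18
position: [0.5448, -0.0322, 0.1686]
tool_rot: [180.0, 0.0, -179.8]
wrist_force: [-0.3, 0.2, 0.6]
width: 0.0003
grasp_force: 0.0
```

```bash
python3 - <<'E'
from h import *
from scipy.spatial.transform import Rotation as R
s,c=snap('wrist','w3'); print(s['clock'],s['position'],s['tool_rot'],s['width'],s['wrist_force'])
T=np.eye(4);T[:3,:3]=R.from_euler('xyz',s['tool_rot'],degrees=True).as_matrix();T[:3,3]=s['position']
d=dict(np.load('w3.npz'));d['T']=T@d['T'];np.savez('w3.npz',**d)
print('pred cap top seated',proj('w3',(.545,.007,.069)),'level pad',proj('w3',(.5,-.099,.067)))
E
```

```text
10.175 [ 0.54481644 -0.03215313  0.16861659] [ 1.79968922e+02  1.39410166e-02 -1.79841552e+02] 0.0002701515011436593 [-0.28837984  0.1818219   0.63214198]
pred cap top seated [366.60994204 210.10374101] level pad [221.61911525 150.03689024]
```

View pics/w3.png

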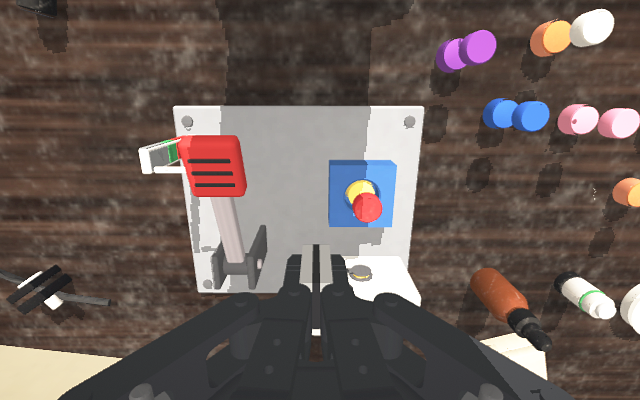

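The vial is seated upright, with the cap at (367,208) against (367,210) predicted. The lever pad is at about (216,166). Moving over the pad and starting the press.

Request:
move_arm --motion '[-15,-22,0,0,0,0,0,-15,-22,0,0,0,0,0,-15,-23,0,0,0,0,0,0,0,-15,0,0,0,0,0,0,-15,0,0,0,0,0,0,-8,0,0,0,0,0,0,-4,0,0,0,0,0,0,-3,0,0,0,0,0,0,-3,0,0,0,0,0,0,-3,0,0,0,0,0,0,-3,0,0,0,0,0,0,-3,0,0,0,0,0,0,0,0,0,0,0,0,0,0,0,0,0,0]'

```text
clock: 11.98
position: [0.4998, -0.1001, 0.1114]
tool_rot: [180.0, 0.0, -179.9]
wrist_force: [-1.3, -1.0, 4.7]
width: -0.0001
grasp_force: 1.7
```

Contact is made at about 4.7 N. Now down to level.

Request:
move_arm --motion '[0,0,-3,0,0,0,0,0,0,-3,0,0,0,0,0,0,-3,0,0,0,0,0,0,-3,0,0,0,0,0,0,-3,0,0,0,0,0,0,-3,0,0,0,0,0,0,-3,0,0,0,0,0,0,-1.4,0,0,0,0,0,0,0,0,0,0,0,0,0,0,0,0,0,0,0,0,0,0,0,0,0]'

```text
clock: 13.35
position: [0.4994, -0.1, 0.0887]
tool_rot: [180.0, -0.0, -179.9]
wrist_force: [-4.9, -0.6, 6.2]
width: 0.0001
grasp_force: 3.0
```

```bash
python3 - <<'E'
from h import *
snap('wrist','w4');snap('side','side4')
a=cv2.imread('pics/w4.png')[100:300,120:420]; b=cv2.imread('pics/side4.png')[130:260,220:350]
o=np.zeros((400,800,3),np.uint8); o[:,:450]=cv2.resize(a,(450,400) if 0 else (450,300),interpolation=2)[:300] if 0 else cv2.resize(cv2.imread('pics/w4.png')[60:300,130:400],(450,400),interpolation=2)
o[:350,450:]=cv2.resize(b,(350,350),interpolation=2); cv2.imwrite('pics/m4.png',o)
E
```

```text
(no output)
```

View pics/m4.png

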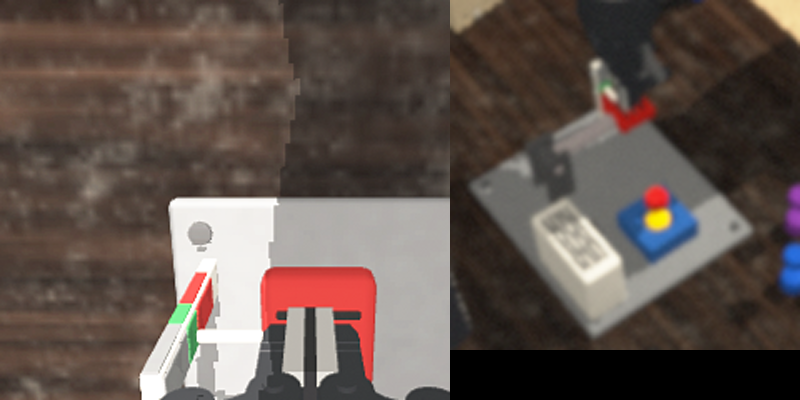

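The pointer is at the green band (composite 200,336) and the force is 6.2 N, so the lever is level. The vial is still seated. Holding.

Request:
move_arm --motion '[0,0,0,0,0,0,0,0,0,0,0,0,0,0,0,0,0,0,0,0,0,0,0,0,0,0,0,0,0,0,0,0,0,0,0,0,0,0,0,0,0,0,0,0,0,0,0,0,0,0,0,0,0,0,0,0,0,0,0,0,0,0,0,0,0,0,0,0,0,0,0,0,0,0,0,0,0,0,0,0,0,0,0,0,0,0,0,0,0,0,0,0,0,0,0,0,0,0,0,0,0,0,0,0,0,0,0,0,0,0,0,0,0,0,0,0,0,0,0,0,0,0,0,0,0,0,0,0,0,0,0,0,0,0,0,0,0,0,0,0]'

```text
clock: 15.95
position: [0.4993, -0.1, 0.0887]
tool_rot: [180.0, -0.0, -179.9]
wrist_force: [-4.3, 0.1, 4.8]
width: 0.0002
grasp_force: 3.0
```

Request:
move_arm --motion '[0,0,0,0,0,0,0,0,0,0,0,0,0,0,0,0,0,0,0,0,0,0,0,0,0,0,0,0,0,0,0,0,0,0,0,0,0,0,0,0,0,0,0,0,0,0,0,0,0,0,0,0,0,0,0,0,0,0,0,0,0,0,0,0,0,0,0,0,0,0,0,0,0,0,0,0,0,0,0,0,0,0,0,0,0,0,0,0,0,0,0,0,0,0,0,0,0,0,0,0,0,0,0,0,0]'

```text
clock: 17.82
position: [0.4993, -0.1, 0.0887]
tool_rot: [180.0, -0.1, -179.9]
wrist_force: [-4.2, 0.3, 6.0]
width: -0.0
grasp_force: 3.0
```

```bash
python3 -c "
from cell import robot
s=robot.observe();print(s['clock'],s['position'],s['wrist_force']);print(robot.close_job())"
```

```text
17.825 [ 0.49933585 -0.10004118  0.08872157] [-4.16897509  0.26863848  5.99775122]
the job is handed in; nothing more can be done
None
```

The red-capped vial stands released in the well, the lever was held level at about 6 N for over 4 s, and the job was handed in at 17.8 s with the arm still pressing; no verdict was returned.

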